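# Line up the spice canisters by height on the paddle board

### The arm

A 7-joint arm with a two-finger parallel gripper is mounted at the origin on the work surface; the furniture and walls round the work are solid. World frame = base frame: x ahead of the robot, y to its left, z up, the work surface at z = 0. Lengths are in m, angles in degrees, forces in N, time in s.
With the tool pointing down it reaches from about 0.425 to 0.875 m from the base axis. Payload 4.7 kg.
Tool frame: the origin (TCP) lies between the finger pads; the fingertips stand 17 mm ahead of it and the grasp point (between the pads) lies 2 mm behind it; z points along the fingers, y is the line along which they close (so a half turn about z gives the same grasp; the last joint's range is limited). The gripper opens to 87 mm and grips with 3 to 60 N. Pads are 19 mm wide; open, the fingers measure 117 mm over their backs; the gripper's body (75 mm by 190 mm) begins 51 mm behind the grasp point.
Start: joints at [-65.426, 18.392, -4.016, 83.108, 1.295, 78.541, -3.26], TCP at [0.262, 0.595, 0.22] pointing down, gripper open.
Joint ranges: [-163.93, 163.93], [-17.29, 119.83], [-79.2, 71.16], [3.27, 140.29], [-89.18, 269.18], [5.43, 117.66], [-154.24, 154.24]. Speed limits (degrees/s): [147.25, 147.25, 180, 180, 180, 180, 180].

### API

Orientations are given as [roll, pitch, yaw] about the fixed x, y, z axes, in that order (R = Rz(yaw) Ry(pitch) Rx(roll)).
In Python, from cell import env, cams gives the robot as it stands.
- The arm moves only by the shell command python3 -m pendant 'ROWS' [FORCE]. ROWS is JSON, a list of rows, each an object of numbers: "tx", "ty", "tz": the shift along the tool's x, y, z each as a share of 0.05 m, from -1 to 1; "spin": the turn about the tool's z as a share of 4 degrees, from -1 to 1; "claw": the closure, from 0 (fully open) to 1 (shut). A call has 1 to 10 rows; each row shifts and turns the commanded pose from where the row before left it, along the tool's axes as they then stand; what a row does not reach is not made up. A row lasts 1/8 s, in which the tool goes at most 62.5 mm and 10.7 degrees, less where a joint would pass 70% of its speed; a pose out of reach is approached as far as the arm can. A call with a number of a shift or a turn outside -1 to 1 is refused whole. A call with a gripper value outside its range is refused whole. The fingers move at their own pace and stop on an object; FORCE is the grip in N (left out, the last holds). Time passes only in rows, so rows that do not move let the fingers close. It gives the time, the measured TCP pose, the force, the opening and the grip force at its end, in the units of the state.
- env.get_obs(): the state, without advancing time (a new reading comes with each control period).
- cams.read_camera(name): name is "scene" or "top" or "wrist"; returns the picture (400x640x3 uint8, red, green, blue); there is no depth.
- cams.camera_info(name): a dict with "fx", "fy", "cx", "cy" (pixels), "k1" (the pictures are not rectified: a ray, as slopes to the right and down, at radius r is drawn at 1 + k1 r^2 times it, then the intrinsics apply), "rvec" (rotation vector, rad) and "tvec" (3), from world to camera coordinates, as OpenCV has them. Camera axes: x right, y down, z forward; pixel columns grow to the right and rows downward; lengths in m; the calibration is good to about 2 mm. A picture is of the moment at which its call begins: read the wrist's pose just before it. camera_info takes no time and is no camera call; for the wrist camera it gives the pose at the moment of the call.
- env.sign_off(): hands the job in; it is judged then, once.
The state is a dict: "time_s": time; "qpos": joint angles; "joint_velocities": joint speeds; "effort": joint torques, N m; "tool_pos": TCP position; "tool_rot": TCP orientation; "force": force on the tool from outside, world axes, zero at the start; "wrist_torque": the same for the moment, N m; "grip_width": finger opening in m; "grasp_force": force on a finger pad.
Only numpy, scipy, OpenCV 4.12 (cv2) and the standard library are available. Lean on these libraries where they do the work, as an engineer would, in place of code of your own. Each camera call takes 0.05 s, during which the arm holds its last target. There are 200 camera calls.

### The job

Line up the four steel spice canisters on the wooden paddle board in order of height, one standing in each round recess, with the tallest next to the handle and the shortest at the other end. Keep the canisters upright all the while, and leave the three glass shakers where they stand.

Things in the scene. Friction and masses are not known exactly. Their poses are not given: they have to be found in the camera images.
- canister_45: Round lidded spice canister, 45 mm tall and 48 mm in diameter over its whole height, steel with a flat wooden lid (fixed on); one of four that differ only in height (45, 75, 105, 135 mm). Loose, 0.1 kg give or take a third, standing upright on the worktop. Origin: centre of its underside; z up along its axis.
- canister_75: Round lidded spice canister, 75 mm tall and 48 mm in diameter over its whole height, steel with a flat wooden lid (fixed on); one of four that differ only in height (45, 75, 105, 135 mm). Loose, 0.13 kg give or take a third, standing upright on the worktop. Origin: centre of its underside; z up along its axis.
- canister_105: Round lidded spice canister, 105 mm tall and 48 mm in diameter over its whole height, steel with a flat wooden lid (fixed on); one of four that differ only in height (45, 75, 105, 135 mm). Loose, 0.17 kg give or take a third, standing upright on the worktop. Origin: centre of its underside; z up along its axis.
- canister_135: Round lidded spice canister, 135 mm tall and 48 mm in diameter over its whole height, steel with a flat wooden lid (fixed on); one of four that differ only in height (45, 75, 105, 135 mm). Loose, 0.21 kg give or take a third, standing upright on the worktop. Origin: centre of its underside; z up along its axis.
- board: Wooden paddle board, fixed, 330x100x18 mm, pointing any way; a narrow handle with a brass eyelet sticks out 70 mm at one end. Four round recesses in a row, 64 mm wide, 6 mm deep. Origin: on the worktop under the middle of the 330 mm part; x along the row towards the handle, y across, z up. Recess centres: x = -120, -40, +40, +120 mm, y = 0; floors at z = 12 mm.
- chilli_shaker: Bystander, one of three alike: loose glass shaker with a grey domed top, 44 mm across, 90 mm tall. Origin: centre of its underside.
- salt_shaker: Bystander, one of three alike: loose glass shaker with a grey domed top, 44 mm across, 90 mm tall. Origin: centre of its underside.
- pepper_shaker: Bystander, one of three alike: loose glass shaker with a grey domed top, 44 mm across, 90 mm tall. Origin: centre of its underside.
Not all that is in view belongs to the job. What is shaped like the canister_135 but orange is not meant.

How it is judged (in metres and radians):
At the end, for the whole second after the job is handed in: Each canister stands upright (within 0.08 rad) and at rest on the floor of its own recess, its centre within 11 mm of the recess centre along and across the board: 45 mm canister in the recess farthest from the handle, then 75, then 105, and 135 mm next to the handle (x of canister_45 in the frame of board between -0.131 and -0.109 m and y of canister_45 in the frame of board between -0.011 and 0.011 m and z of each of canister_45, canister_75, canister_105, canister_135 in the frame of board below 0.0145 m and angle between each of canister_45, canister_75, canister_105, canister_135's own z axis and vertical below 0.08 rad and linear speed of each of canister_45, canister_75, canister_105, canister_135 below 0.02 m/s and x of canister_75 in the frame of board between -0.051 and -0.029 m and y of canister_75 in the frame of board between -0.011 and 0.011 m and x of canister_105 in the frame of board between 0.029 and 0.051 m and y of canister_105 in the frame of board between -0.011 and 0.011 m and x of canister_135 in the frame of board between 0.109 and 0.131 m and y of canister_135 in the frame of board between -0.011 and 0.011 m); the robot touches nothing.
It fails at once if a canister is tipped by more than about 40 degrees (angle between any of canister_45, canister_75, canister_105, canister_135's own z axis and vertical above 0.7 rad).
It fails at once if a shaker is moved by more than 25 mm or knocked over (distance of any of chilli_shaker, salt_shaker, pepper_shaker from where it was at the start of the episode above 0.025 m or angle between any of chilli_shaker, salt_shaker, pepper_shaker's own z axis and vertical above 0.5 rad).
It also fails if it takes over 106 s, if anything falls off the work surface, if the arm or the gripper's body presses on something with over 40 N, if the wrist force passes 120 N, or if a joint passes its speed limit or range.

## Working session

There is one attempt and no reset: what is moved stays moved. The work goes in short steps, Python scripts to look and compute and a shell command to move; the robot and the scene stay as the last step left them, time stands still between calls to the robot, and variables do not carry over. Pictures are saved under pics/ and viewed, at most 14 in all, crops included, and the job is handed in when it is done.

```bash
mkdir -p pics; ls
python3 - <<'E'
from cell import env,cams
import cv2
for n in ("scene","top"):
    im=cams.read_camera(n); cv2.imwrite(f"pics/{n}0.png",im[:,:,::-1])
    print(cams.camera_info(n))
print(cams.camera_info("wrist"))
print(env.get_obs())
E
```

```text
pics
{'fx': 398.4523233735856, 'fy': 398.4523233735856, 'cx': 319.97714561798637, 'cy': 196.11753972084347, 'k1': -0.05450085531457139, 'rvec': array([ 2.33620462, -0.53135908,  0.23257113]), 'tvec': array([-0.52267654,  0.19092119,  1.32345888])}
{'fx': 443.3182883094329, 'fy': 443.3182883094329, 'cx': 314.1089675104582, 'cy': 199.56260129033822, 'k1': -0.004874473627543558, 'rvec': array([ 2.16020849, -2.13884001,  0.15584755]), 'tvec': array([-0.05683548,  0.54261141,  1.18978656])}
{'fx': 304.716704795449, 'fy': 304.716704795449, 'cx': 317.0044090357729, 'cy': 199.52397919603231, 'k1': 0.018456132342729695, 'rvec': array([-2.45494956, -1.60054187, -0.19379043]), 'tvec': array([-0.64885459, -0.02963659,  0.3889373 ])}
{'time_s': 0.1, 'qpos': array([-65.42322764,  18.43505315,  -4.01621261,  83.1682335 ,
         1.29463585,  78.54082222,  -3.26081762]), 'joint_velocities': array([ 0.00991158, -0.06591798,  0.10079686, -0.14066012, -0.02358562,
        0.03667571, -0.02392553]), 'effort': array([-2.31568929e-04, -4.92570198e+01, -4.05609151e-01, -3.13401282e+01,
       -6.42061047e-02,  3.93804756e-02,  5.99149189e-05]), 'tool_pos': array([0.26181542, 0.5943891 , 0.21856544]), 'tool_rot': array([-1.79901106e+02,  4.90279058e-03,  1.56232590e+02]), 'force': array([ 0.32351291,  0.37716611, -0.48774715]), 'wrist_torque': array([ 0.0226309 , -0.05495124, -0.03623747]), 'grasp_force': 0.0, 'grip_width': 0.08668470736418774}
```

View pics/scene0.png

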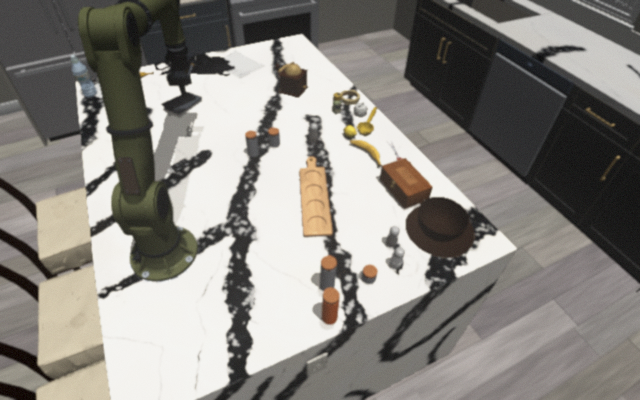

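View pics/top0.png

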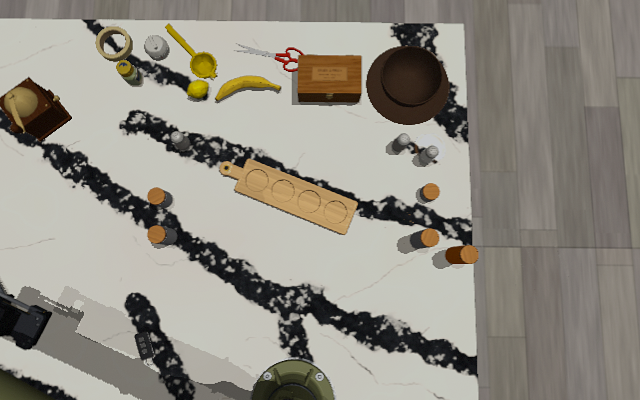

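Scene view: the robot arm is at left, the board is at (314,200) with its handle up, and there are shakers at (313,130), (393,237) and (398,260). Top view: wooden-lidded candidates are at (157,196), (157,234), (430,192) and (428,238). The orange decoy, which can be taken for the 135, is at (468,255) and is orange all over its body. I choose the four with grey bodies. Next I triangulate their lids and check with close crops.

```bash
cat > h.py <<'E'
import numpy as np, cv2
from cell import env,cams
def ray(c,uv):
    i=cams.camera_info(c) if isinstance(c,str) else c
    K=np.array([[i['fx'],0,i['cx']],[0,i['fy'],i['cy']],[0,0,1.]])
    p=cv2.undistortPoints(np.array([[uv]],float),K,np.array([i['k1'],0,0,0.]))[0,0]
    R=cv2.Rodrigues(i['rvec'])[0]
    return -R.T@i['tvec'], R.T@np.array([p[0],p[1],1.])
def plane(c,uv,z):
    o,d=ray(c,uv); return o+d*(z-o[2])/d[2]
def tri(c1,u1,c2,u2):
    o1,d1=ray(c1,u1);o2,d2=ray(c2,u2)
    s=np.linalg.lstsq(np.c_[d1,-d2],o2-o1,rcond=None)[0]
    a,b=o1+d1*s[0],o2+d2*s[1]; return (a+b)/2,np.linalg.norm(a-b)
E
python3 - <<'E'
from h import *
for n in ("scene","top"):
    im=cv2.imread(f"pics/{n}0.png"); hsv=cv2.cvtColor(im,cv2.COLOR_BGR2HSV)
    m=cv2.inRange(hsv,(5,110,90),(18,255,255))
    k,l,s,c=cv2.connectedComponentsWithStats(m)
    print(n)
    for i in range(1,k):
        if s[i,4]>60: print(s[i],c[i].round(1), im[l==i].mean(0).round())
a=cv2.imread("pics/top0.png")
A=np.hstack([cv2.resize(a[175:275,120:220],None,fx=4,fy=4,interpolation=2),cv2.resize(a[175:275,390:490],None,fx=4,fy=4,interpolation=2)])
cv2.imwrite("pics/crop1.png",A)
E
```

```text
scene
[383 159  48  38 946] [406.6 177.3] [ 61.  94. 140.]
[322 255  15  15 165] [328.9 262.3] [ 81. 120. 174.]
[363 266  14  12 127] [369.5 271.3] [ 82. 121. 175.]
[323 288  16  36 468] [330.  305.1] [ 61.  90. 140.]
top
[ 297   55   64   39 2355] [328.8  73.8] [ 32.  82. 128.]
[ 220  159  138   76 4343] [292.6 194.5] [ 98. 149. 184.]
[423 183  16  17 211] [430.6 191.1] [ 54. 109. 161.]
[148 188  17  17 229] [155.8 195.6] [ 52. 105. 155.]
[148 225  18  18 255] [156.1 233.7] [ 51. 104. 154.]
[421 228  18  19 262] [429.5 237.1] [ 54. 110. 161.]
[460 245  18  19 271] [468.7 253.9] [ 53. 108. 159.]
```

View pics/crop1.png

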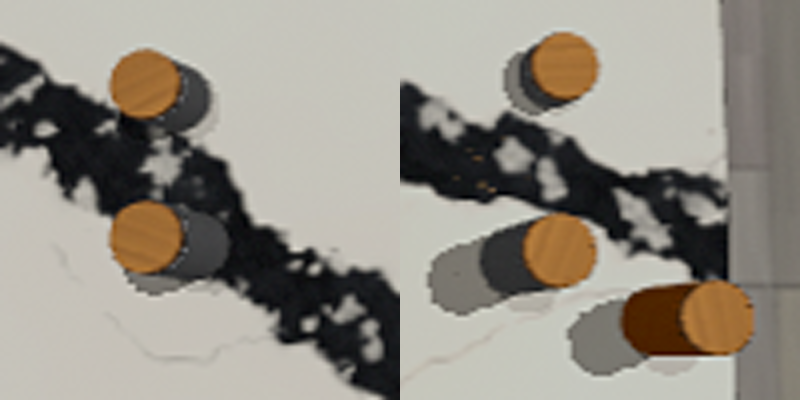

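The crop shows four grey-bodied canisters with wooden lids: left pair at (156,196) and (156,234), right pair at (430,191) and (429,237). The decoy's body is orange (bottom right), so it is excluded.

Run:
```python
from h import *
def proj(n,P):
    i=cams.camera_info(n); K=np.array([[i['fx'],0,i['cx']],[0,i['fy'],i['cy']],[0,0,1.]])
    return cv2.projectPoints(np.array([P]),i['rvec'],i['tvec'],K,np.array([i['k1'],0,0,0.]))[0][0,0]
for n,uv in dict(A=(156,196),B=(156.5,233.7),C=(430.5,191),D=(429.6,237.1)).items():
    for z in (.045,.075,.105,.135):
        P=plane("top",uv,z); print(n,z,P.round(4),proj("scene",P).round(1))
a=cv2.imread("pics/scene0.png")
A=np.hstack([cv2.resize(a[110:170,235:295],None,fx=6,fy=6,interpolation=2),cv2.resize(a[240:300,315:387],None,fx=6,fy=6,interpolation=2)])
cv2.imwrite("pics/crop2.png",A)
im=cv2.imread("pics/top0.png"); hsv=cv2.cvtColor(im,cv2.COLOR_BGR2HSV)
m=cv2.inRange(hsv,(5,80,120),(22,255,255))
m[:155]=0;m[238:]=0;m[:,:215]=0;m[:,362:]=0
m=cv2.morphologyEx(m,cv2.MORPH_CLOSE,np.ones((5,5)))
m2=cv2.morphologyEx(m,cv2.MORPH_OPEN,np.ones((25,25)))
c=max(cv2.findContours(m2,0,2)[0],key=cv2.contourArea); r=cv2.minAreaRect(c); print(r)
for p in cv2.boxPoints(r): print(plane("top",p,.018).round(4))
# shakers
for uv in ((180,137),(404,140),(430,152)): print('shaker',plane("top",uv,.085).round(3))
cv2.imwrite("pics/board.png",np.hstack([cv2.resize(im[150:245,210:365],None,fx=5,fy=5,interpolation=2)]))
```

```text
A 0.045 [0.5477 0.3846 0.045 ] [273.6 134.8]
A 0.075 [0.5433 0.3738 0.075 ] [273.  130.8]
A 0.105 [0.5389 0.3631 0.105 ] [272.5 126.7]
A 0.135 [0.5345 0.3524 0.135 ] [271.9 122.4]
B 0.045 [0.4439 0.377  0.045 ] [251.  142.3]
B 0.075 [0.4421 0.3664 0.075 ] [250.6 138.2]
B 0.105 [0.4402 0.3559 0.105 ] [250.3 133.9]
B 0.135 [0.4384 0.3454 0.135 ] [249.9 129.5]
C 0.045 [ 0.5695 -0.3733  0.045 ] [369.2 269.8]
C 0.075 [ 0.5645 -0.3652  0.075 ] [367.5 263. ]
C 0.105 [ 0.5596 -0.3572  0.105 ] [365.7 255.9]
C 0.135 [ 0.5546 -0.3491  0.135 ] [363.9 248.7]
D 0.045 [ 0.4421 -0.3674  0.045 ] [332.  283.7]
D 0.075 [ 0.4403 -0.3594  0.075 ] [330.6 276.5]
D 0.105 [ 0.4385 -0.3515  0.105 ] [329.2 269.2]
D 0.135 [ 0.4367 -0.3436  0.135 ] [327.7 261.5]
((293.24139404296875, 194.89654541015625), (125.15865325927734, 35.65350341796875), 21.801406860351562)
[0.576  0.1907 0.018 ]
[0.6723 0.1564 0.018 ]
[ 0.5416 -0.1751  0.018 ]
[ 0.4481 -0.1378  0.018 ]
shaker [0.705 0.315 0.085]
shaker [ 0.703 -0.294  0.085]
shaker [ 0.67  -0.364  0.085]
```

View pics/crop2.png

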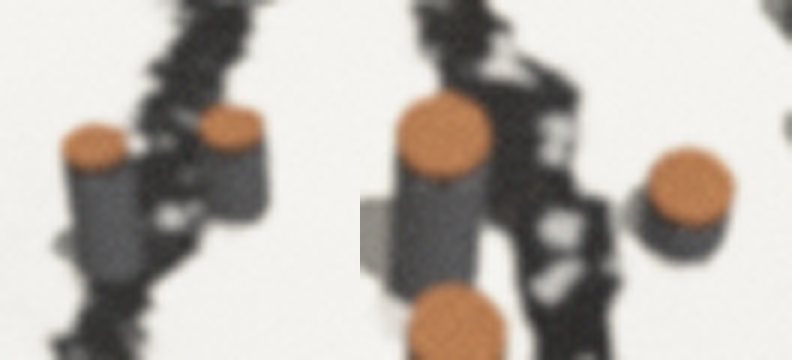

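View pics/board.png

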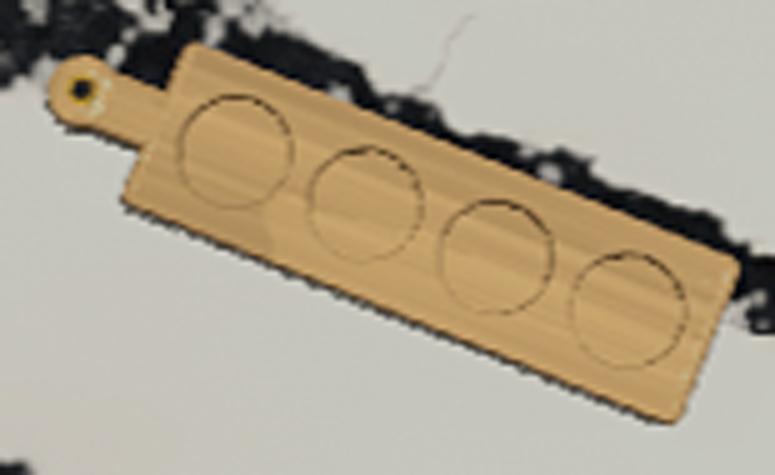

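The lid heights match as A=75 (scene 274,131), B=105 (251,134), C=45 (370,271) and D=135 (329,262). The board crop shows the eyelet and handle at left, and recess rims at top-image (257,180), (283,191), (309,201) and (336,212).

```bash
cat >> h.py <<'E'
def go(x,y,z,yaw=None):
    o=env.get_obs(); p=o['tool_pos']; w=o['tool_rot'][2]
    d=np.array([x,y,z])-p; yaw=w if yaw is None else yaw
    s=((w-yaw+180)%360-180)/4
    for a in (w,yaw):
        c,q=np.cos(np.radians(a)),np.sin(np.radians(a))
        print(f"yaw {a:.1f}: tx {(d[0]*c+d[1]*q)/.05:.2f} ty {(d[0]*q-d[1]*c)/.05:.2f} tz {-d[2]/.05:.2f}")
    print("spin",round(s,2),"pose",p.round(4),o['tool_rot'].round(1),"q7",o['qpos'][6].round(),"t",round(o['time_s'],1),"grip",round(o['grip_width'],4),round(o['grasp_force'],1))
E
python3 - <<'E'
from h import *
P=np.array([plane("top",u,.018)[:2] for u in ((257.4,180.4),(283.2,190.8),(309.4,201.4),(335.8,212))])
print(P.round(4)); d=P[0]-P[3]; print(np.linalg.norm(d),np.degrees(np.arctan2(d[1],d[0])), P.mean(0))
u=d/np.linalg.norm(d); print([(P.mean(0)+u*k).round(4) for k in (.12,.04,-.04,-.12)])
print("corners mean",np.mean([[.576,.1907],[.6723,.1564],[.5416,-.1751],[.4481,-.1378]],0))
print("decoy",plane("top",(468.7,254.),.135))
for a,b,n in (((156,196),(273.7,131.3),75),((156.5,233.7),(250.8,134.5),105),((430.5,191),(370,271.2),45),((429.6,237.1),(329.2,262.5),135)): print(n,tri("top",a,"scene",b))
go(.5433,.3738,.25)
E
```

```text
[[ 0.5993  0.1097]
 [ 0.5702  0.0361]
 [ 0.5407 -0.0383]
 [ 0.5114 -0.1127]]
0.23917077687824473 68.45104959525638 [ 0.55540637 -0.00130111]
[array([0.5995, 0.1103]), array([0.5701, 0.0359]), array([ 0.5407, -0.0385]), array([ 0.5113, -0.1129])]
corners mean [0.5595  0.00855]
decoy [ 0.39524602 -0.44088539  0.135     ]
75 (array([0.54512337, 0.37499072, 0.07078505]), np.float64(0.0025308905122624296))
105 (array([0.44143665, 0.35718659, 0.10055341]), np.float64(0.0019225323116370304))
45 (array([ 0.57127166, -0.37537977,  0.03827345]), np.float64(0.0014615660408718754))
135 (array([ 0.43869335, -0.34539428,  0.13063257]), np.float64(0.003665393641199055))
yaw 156.2: tx -6.93 ty -1.77 tz -0.63
yaw 156.2: tx -6.93 ty -1.77 tz -0.63
spin 0.0 pose [0.2618 0.5944 0.2186] [-179.9    0.   156.2] q7 -3.0 t 0.1 grip 0.0867 0.0
```

```bash
python3 -m pendant '[{"tx":-0.87,"ty":-0.22,"tz":-0.08},{"tx":-0.87,"ty":-0.22,"tz":-0.08},{"tx":-0.87,"ty":-0.22,"tz":-0.08},{"tx":-0.87,"ty":-0.22,"tz":-0.08},{"tx":-0.87,"ty":-0.22,"tz":-0.08},{"tx":-0.87,"ty":-0.22,"tz":-0.08},{"tx":-0.87,"ty":-0.22,"tz":-0.08},{"tx":-0.87,"ty":-0.22,"tz":-0.08},{"tx":0},{"tx":0}]' 20
python3 - <<'E'
from h import *
go(.5433,.3738,.05)
im=cams.read_camera("wrist"); cv2.imwrite("pics/w1.png",im[:,:,::-1])
E
```

```text
yaw 156.2: tx -6.93 ty -1.77 tz 3.37
yaw 156.2: tx -6.93 ty -1.77 tz 3.37
spin 0.0 pose [0.2618 0.5944 0.2186] [-179.9    0.   156.2] q7 -3.0 t 0.1 grip 0.0867 0.0invalid input at $[0]: expected keys tx, ty, tz, spin, claw
```

View pics/w1.png

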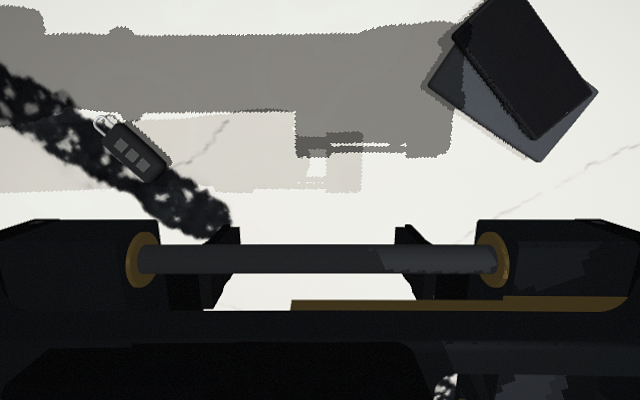

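The move was refused because every row needs all five keys. The wrist picture shows the gripper fingers at (225,265) and (415,265), with no canister in view yet.

```bash
python3 -m pendant '[{"tx":-0.87,"ty":-0.22,"tz":-0.08,"spin":0,"claw":0},{"tx":-0.87,"ty":-0.22,"tz":-0.08,"spin":0,"claw":0},{"tx":-0.87,"ty":-0.22,"tz":-0.08,"spin":0,"claw":0},{"tx":-0.87,"ty":-0.22,"tz":-0.08,"spin":0,"claw":0},{"tx":-0.87,"ty":-0.22,"tz":-0.08,"spin":0,"claw":0},{"tx":-0.87,"ty":-0.22,"tz":-0.08,"spin":0,"claw":0},{"tx":-0.87,"ty":-0.22,"tz":-0.08,"spin":0,"claw":0},{"tx":-0.87,"ty":-0.22,"tz":-0.08,"spin":0,"claw":0},{"tx":0,"ty":0,"tz":0,"spin":0,"claw":0},{"tx":0,"ty":0,"tz":0,"spin":0,"claw":0}]' 20
python3 - <<'E'
from h import *
go(.5433,.3738,.05)
im=cams.read_camera("wrist"); cv2.imwrite("pics/w2.png",im[:,:,::-1])
E
```

```text
time_s: 1.4
tool_pos: [0.5443, 0.3746, 0.251]
tool_rot: [-180.0, -0.1, 156.3]
force: [0.0, 0.7, -0.4]
grip_width: 0.0869
grasp_force: 0.0
yaw 156.3: tx 0.01 ty -0.02 tz 4.02
yaw 156.3: tx 0.01 ty -0.02 tz 4.02
spin 0.0 pose [0.5443 0.3746 0.251 ] [-1.800e+02 -1.000e-01  1.563e+02] q7 31.0 t 1.4 grip 0.0869 0.0
```

View pics/w2.png

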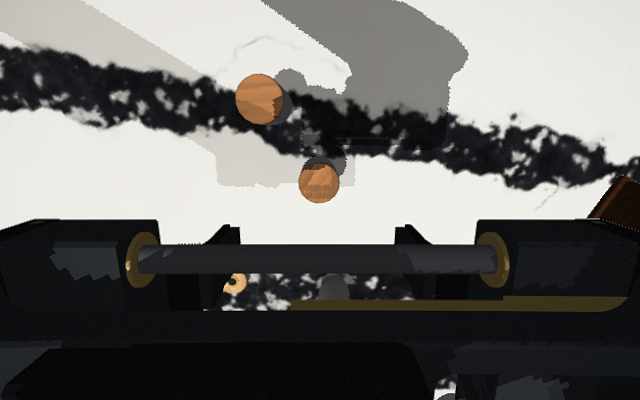

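The wrist view shows lid A at (319,183) between the fingers and lid B at (260,99). I check both by ray, then descend.

```bash
python3 - <<'E'
from h import *
print(plane("wrist",(319,183),.075),plane("wrist",(260,99),.105))
E
python3 -m pendant '[{"tx":0,"ty":0,"tz":0.8,"spin":0,"claw":0},{"tx":0,"ty":0,"tz":0.8,"spin":0,"claw":0},{"tx":0,"ty":0,"tz":0.8,"spin":0,"claw":0},{"tx":0,"ty":0,"tz":0.8,"spin":0,"claw":0},{"tx":0,"ty":0,"tz":0.8,"spin":0,"claw":0},{"tx":0,"ty":0,"tz":0,"spin":0,"claw":0}]'
```

```text
[0.54493614 0.37703187 0.075     ] [0.44073149 0.3598589  0.105     ]
time_s: 2.2
tool_pos: [0.5409, 0.374, 0.0478]
tool_rot: [-179.6, -0.3, 156.4]
force: [-0.0, -0.3, 0.5]
grip_width: 0.0868
grasp_force: 0.0
```

```bash
python3 -m pendant '[{"tx":-0.05,"ty":0.05,"tz":0,"spin":0,"claw":0},{"tx":0,"ty":0,"tz":0,"spin":0,"claw":1},{"tx":0,"ty":0,"tz":0,"spin":0,"claw":1},{"tx":0,"ty":0,"tz":0,"spin":0,"claw":1},{"tx":0,"ty":0,"tz":0,"spin":0,"claw":1},{"tx":0,"ty":0,"tz":0,"spin":0,"claw":1},{"tx":0,"ty":0,"tz":0,"spin":0,"claw":1},{"tx":0,"ty":0,"tz":0,"spin":0,"claw":1}]' 20
python3 -m pendant '[{"tx":0,"ty":0,"tz":-0.7,"spin":0,"claw":1},{"tx":0,"ty":0,"tz":-0.7,"spin":0,"claw":1},{"tx":0,"ty":0,"tz":-0.7,"spin":0,"claw":1},{"tx":0,"ty":0,"tz":-0.7,"spin":0,"claw":1},{"tx":0,"ty":0,"tz":0,"spin":0,"claw":1}]'
python3 - <<'E'
from h import *
go(.5407,-.0385,.15,68.5)
E
```

```text
time_s: 3.2
tool_pos: [0.5484, 0.3753, 0.0516]
tool_rot: [-180.0, 0.0, 156.2]
force: [-0.6, -0.1, 0.3]
grip_width: 0.0469
grasp_force: 20.0
time_s: 3.82
tool_pos: [0.5499, 0.3766, 0.195]
tool_rot: [179.7, 0.2, 156.2]
force: [0.7, 1.2, -1.1]
grip_width: 0.0469
grasp_force: 20.0
yaw 156.2: tx -3.18 ty -7.67 tz 0.90
yaw 68.5: tx -7.79 ty 2.87 tz 0.90
spin 21.93 pose [0.5499 0.3766 0.195 ] [179.7   0.2 156.2] q7 31.0 t 3.8 grip 0.0469 20.0
```

```bash
python3 -m pendant '[{"tx":-0.35,"ty":-0.85,"tz":0.05,"spin":0,"claw":1},{"tx":-0.35,"ty":-0.85,"tz":0.05,"spin":0,"claw":1},{"tx":-0.35,"ty":-0.85,"tz":0.05,"spin":0,"claw":1},{"tx":-0.35,"ty":-0.85,"tz":0.05,"spin":0,"claw":1},{"tx":-0.35,"ty":-0.85,"tz":0.05,"spin":0,"claw":1},{"tx":-0.35,"ty":-0.85,"tz":0.05,"spin":0,"claw":1},{"tx":-0.35,"ty":-0.85,"tz":0.05,"spin":0,"claw":1},{"tx":-0.35,"ty":-0.85,"tz":0.05,"spin":0,"claw":1},{"tx":-0.35,"ty":-0.85,"tz":0.05,"spin":0,"claw":1},{"tx":0,"ty":0,"tz":0,"spin":0,"claw":1}]'
python3 -m pendant '[{"tx":0,"ty":0,"tz":0,"spin":1,"claw":1},{"tx":0,"ty":0,"tz":0,"spin":1,"claw":1},{"tx":0,"ty":0,"tz":0,"spin":1,"claw":1},{"tx":0,"ty":0,"tz":0,"spin":1,"claw":1},{"tx":0,"ty":0,"tz":0,"spin":1,"claw":1},{"tx":0,"ty":0,"tz":0,"spin":1,"claw":1},{"tx":0,"ty":0,"tz":0,"spin":1,"claw":1},{"tx":0,"ty":0,"tz":0,"spin":1,"claw":1},{"tx":0,"ty":0,"tz":0,"spin":1,"claw":1},{"tx":0,"ty":0,"tz":0,"spin":1,"claw":1}]'
python3 -m pendant '[{"tx":0,"ty":0,"tz":0,"spin":1,"claw":1},{"tx":0,"ty":0,"tz":0,"spin":1,"claw":1},{"tx":0,"ty":0,"tz":0,"spin":1,"claw":1},{"tx":0,"ty":0,"tz":0,"spin":1,"claw":1},{"tx":0,"ty":0,"tz":0,"spin":1,"claw":1},{"tx":0,"ty":0,"tz":0,"spin":1,"claw":1},{"tx":0,"ty":0,"tz":0,"spin":1,"claw":1},{"tx":0,"ty":0,"tz":0,"spin":1,"claw":1},{"tx":0,"ty":0,"tz":0,"spin":1,"claw":1},{"tx":0,"ty":0,"tz":0,"spin":1,"claw":1}]'
python3 -m pendant '[{"tx":0,"ty":0,"tz":0,"spin":1,"claw":1},{"tx":0,"ty":0,"tz":0,"spin":1,"claw":1},{"tx":0,"ty":0,"tz":0,"spin":0,"claw":1},{"tx":0,"ty":0,"tz":0,"spin":0,"claw":1}]'
python3 - <<'E'
from h import *
go(.5396,-.0413,.066,68.5)
im=cams.read_camera("wrist"); cv2.imwrite("pics/w3.png",im[:,:,::-1])
E
```

```text
time_s: 5.08
tool_pos: [0.5368, -0.0433, 0.1675]
tool_rot: [-179.8, -0.1, 155.8]
force: [0.0, -0.5, -1.2]
grip_width: 0.0469
grasp_force: 20.0
time_s: 6.32
tool_pos: [0.5376, -0.0367, 0.1677]
tool_rot: [-179.9, -0.1, 116.2]
force: [-0.2, 0.0, -1.0]
grip_width: 0.0468
grasp_force: 20.0
time_s: 7.58
tool_pos: [0.5376, -0.0367, 0.1677]
tool_rot: [-179.9, 0.0, 76.2]
force: [0.8, 0.4, -1.0]
grip_width: 0.0468
grasp_force: 20.0
time_s: 8.07
tool_pos: [0.538, -0.0375, 0.1684]
tool_rot: [-179.9, 0.0, 68.4]
force: [1.0, 0.8, -0.5]
grip_width: 0.0468
grasp_force: 20.0
yaw 68.4: tx -0.06 ty 0.06 tz 2.05
yaw 68.5: tx -0.06 ty 0.06 tz 2.05
spin -0.04 pose [ 0.538  -0.0375  0.1684] [-179.9    0.    68.4] q7 -18.0 t 8.1 grip 0.0468 20.0
```

View pics/w3.png

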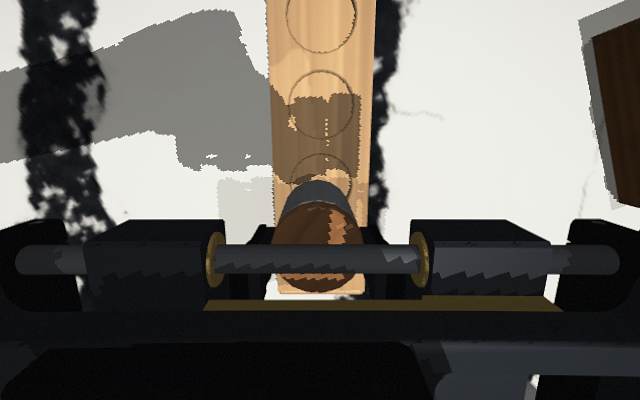

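The wrist view shows the held 75 canister at (318,235) and three recesses ahead at (321,20), (321,105) and (321,186). I check the geometry by ray.

Run:
```python
from h import *
for u in ((321,20),(321,105),(321,186)): print(plane("wrist",u,.018).round(4))
i=cams.camera_info("wrist"); R=cv2.Rodrigues(i['rvec'])[0]; print((-R.T@i['tvec']).round(4),R[2].round(3))
im=cv2.imread("pics/w3.png"); print([plane("wrist",u,.1925).round(4) for u in ((272,250),(364,250),(318,292))], plane("wrist",(318,180),.118))
```

```text
[0.6006 0.1076 0.018 ]
[0.5732 0.0378 0.018 ]
[ 0.5432 -0.0381  0.018 ]
[0.5629 0.0225 0.3336] [-0.09  -0.223 -0.971]
[array([ 0.5196, -0.0258,  0.1925]), array([ 0.5621, -0.0427,  0.1925]), array([ 0.5322, -0.0558,  0.1925])] [ 0.54905406 -0.01403212  0.118     ]
```

```bash
python3 -m pendant '[{"tx":-0.05,"ty":0.05,"tz":0.5,"spin":0,"claw":1},{"tx":0,"ty":0,"tz":0.5,"spin":0,"claw":1},{"tx":0,"ty":0,"tz":0.5,"spin":0,"claw":1},{"tx":0,"ty":0,"tz":0.3,"spin":0,"claw":1},{"tx":0,"ty":0,"tz":0.2,"spin":0,"claw":1},{"tx":0,"ty":0,"tz":0.08,"spin":0,"claw":1},{"tx":0,"ty":0,"tz":0,"spin":0,"claw":1},{"tx":0,"ty":0,"tz":0,"spin":0,"claw":1}]'
```

```text
time_s: 9.12
tool_pos: [0.5403, -0.0414, 0.0658]
tool_rot: [179.9, -0.0, 68.2]
force: [0.9, 0.1, -0.6]
grip_width: 0.0471
grasp_force: 20.0
```

```bash
python3 -m pendant '[{"tx":0,"ty":0,"tz":0.04,"spin":0,"claw":1},{"tx":0,"ty":0,"tz":0,"spin":0,"claw":1},{"tx":0,"ty":0,"tz":0,"spin":0,"claw":0.3},{"tx":0,"ty":0,"tz":0,"spin":0,"claw":0.2},{"tx":0,"ty":0,"tz":0,"spin":0,"claw":0},{"tx":0,"ty":0,"tz":0,"spin":0,"claw":0},{"tx":0,"ty":0,"tz":0,"spin":0,"claw":0},{"tx":0,"ty":0,"tz":0,"spin":0,"claw":0}]'
python3 -m pendant '[{"tx":0,"ty":0,"tz":-0.7,"spin":0,"claw":0},{"tx":0,"ty":0,"tz":-0.8,"spin":0,"claw":0},{"tx":0,"ty":0,"tz":-0.8,"spin":0,"claw":0},{"tx":0,"ty":0,"tz":-0.8,"spin":0,"claw":0},{"tx":0,"ty":0,"tz":-0.8,"spin":0,"claw":0},{"tx":0,"ty":0,"tz":0,"spin":0,"claw":0},{"tx":0,"ty":0,"tz":0,"spin":0,"claw":0}]'
python3 - <<'E'
from h import *
go(.4405,.3565,.25,68.5)
im=cams.read_camera("top"); hsv=cv2.cvtColor(im,cv2.COLOR_RGB2HSV)
im2=cams.read_camera("scene")
cv2.imwrite("pics/p1.png",np.hstack([cv2.resize(im[150:245,210:365],None,fx=2.5,fy=2.5,interpolation=2)[:237],cv2.resize(im2[150:245,280:360],None,fx=2.5,fy=2.5)])[:,:,::-1])
E
```

```text
time_s: 10.12
tool_pos: [0.5397, -0.0414, 0.0631]
tool_rot: [-180.0, -0.0, 68.2]
force: [-0.8, -0.9, 0.3]
grip_width: 0.0862
grasp_force: 0.0
time_s: 11.0
tool_pos: [0.5394, -0.0413, 0.2575]
tool_rot: [-180.0, 0.0, 68.2]
force: [0.1, -1.0, -0.6]
grip_width: 0.0868
grasp_force: 0.0
yaw 68.2: tx 6.66 ty -4.79 tz 0.15
yaw 68.5: tx 6.68 ty -4.76 tz 0.15
spin -0.07 pose [ 0.5394 -0.0413  0.2575] [-180.     0.    68.2] q7 -18.0 t 11.0 grip 0.0868 0.0Traceback (most recent call last):
  File "<stdin>", line 5, in <module>
    return _nx.concatenate(arrs, 1, dtype=dtype, casting=casting)
           ~~~~~~~~~~~~~~~^^^^^^^^^^^^^^^^^^^^^^^^^^^^^^^^^^^^^^^
ValueError: all the input array dimensions except for the concatenation axis must match exactly, but along dimension 0, the array at index 0 has size 237 and the array at index 1 has size 238
```

```bash
python3 -m pendant '[{"tx":0.74,"ty":-0.53,"tz":0,"spin":0,"claw":0},{"tx":0.74,"ty":-0.53,"tz":0,"spin":0,"claw":0},{"tx":0.74,"ty":-0.53,"tz":0,"spin":0,"claw":0},{"tx":0.74,"ty":-0.53,"tz":0,"spin":0,"claw":0},{"tx":0.74,"ty":-0.53,"tz":0,"spin":0,"claw":0},{"tx":0.74,"ty":-0.53,"tz":0,"spin":0,"claw":0},{"tx":0.74,"ty":-0.53,"tz":0,"spin":0,"claw":0},{"tx":0.74,"ty":-0.53,"tz":0,"spin":0,"claw":0},{"tx":0.74,"ty":-0.53,"tz":0,"spin":0,"claw":0},{"tx":0,"ty":0,"tz":0,"spin":0,"claw":0}]'
python3 - <<'E'
from h import *
go(.4410,.358,.08,68.5)
im=cams.read_camera("top")
im2=cams.read_camera("scene"); 
cv2.imwrite("pics/p1.png",np.hstack([cv2.resize(im[150:246,210:370],None,fx=2.5,fy=2.5,interpolation=2),cv2.resize(im2[150:246,280:360],None,fx=2.5,fy=2.5)])[:,:,::-1])
E
```

```text
time_s: 12.35
tool_pos: [0.4385, 0.3603, 0.256]
tool_rot: [-179.8, 0.1, 68.7]
force: [0.4, -1.3, -0.1]
grip_width: 0.0869
grasp_force: 0.0
yaw 68.7: tx -0.02 ty 0.06 tz 3.52
yaw 68.5: tx -0.02 ty 0.06 tz 3.52
spin 0.04 pose [0.4385 0.3603 0.256 ] [-1.798e+02  1.000e-01  6.870e+01] q7 -63.0 t 12.3 grip 0.0869 0.0
```

View pics/p1.png

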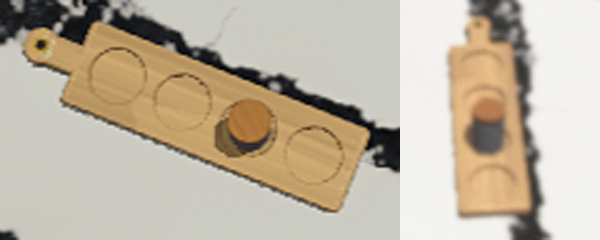

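The 75 canister stands in the third recess from the handle, near top-image (310,198). Next is the 105.

```bash
python3 -m pendant '[{"tx":0,"ty":0.05,"tz":0.7,"spin":0,"claw":0},{"tx":0,"ty":0,"tz":0.7,"spin":0,"claw":0},{"tx":0,"ty":0,"tz":0.7,"spin":0,"claw":0},{"tx":0,"ty":0,"tz":0.7,"spin":0,"claw":0},{"tx":0,"ty":0,"tz":0.7,"spin":0,"claw":0},{"tx":0,"ty":0,"tz":0,"spin":0,"claw":0},{"tx":0,"ty":0,"tz":0,"spin":0,"claw":0},{"tx":0,"ty":0,"tz":0,"spin":0,"claw":0}]'
python3 - <<'E'
from h import *
go(.4410,.358,.08,68.5); print(plane("top",(309.6,198),.087))
E
```

```text
time_s: 13.45
tool_pos: [0.4453, 0.3559, 0.085]
tool_rot: [179.9, -0.2, 68.2]
force: [-0.2, 0.2, 1.1]
grip_width: 0.0867
grasp_force: 0.0
yaw 68.2: tx 0.01 ty -0.09 tz 0.10
yaw 68.5: tx 0.01 ty -0.09 tz 0.10
spin -0.08 pose [0.4453 0.3559 0.085 ] [179.9  -0.2  68.2] q7 -62.0 t 13.4 grip 0.0867 0.0
[ 0.5403272  -0.03927154  0.087     ]
```

Canister 75 sits within about 1 mm of its recess centre. Grasp the 105 now.

```bash
python3 -m pendant '[{"tx":0,"ty":-0.08,"tz":0.1,"spin":0,"claw":0},{"tx":0,"ty":0,"tz":0,"spin":0,"claw":0.3},{"tx":0,"ty":0,"tz":0,"spin":0,"claw":1},{"tx":0,"ty":0,"tz":0,"spin":0,"claw":1},{"tx":0,"ty":0,"tz":0,"spin":0,"claw":1},{"tx":0,"ty":0,"tz":0,"spin":0,"claw":1},{"tx":0,"ty":0,"tz":0,"spin":0,"claw":1},{"tx":0,"ty":0,"tz":0,"spin":0,"claw":1}]' 20
python3 -m pendant '[{"tx":0,"ty":0,"tz":-0.6,"spin":0,"claw":1},{"tx":0,"ty":0,"tz":-0.6,"spin":0,"claw":1},{"tx":0,"ty":0,"tz":-0.6,"spin":0,"claw":1},{"tx":0,"ty":0,"tz":0,"spin":0,"claw":1},{"tx":0,"ty":0,"tz":0,"spin":0,"claw":1}]'
python3 - <<'E'
from h import *
go(.5707,.0361,.17,68.5)
E
```

```text
time_s: 14.45
tool_pos: [0.4402, 0.3569, 0.0781]
tool_rot: [-180.0, -0.0, 68.2]
force: [-0.1, 0.6, 0.6]
grip_width: 0.0473
grasp_force: 20.0
time_s: 15.08
tool_pos: [0.4396, 0.3562, 0.1665]
tool_rot: [-179.9, 0.1, 68.2]
force: [0.5, -0.6, -3.1]
grip_width: 0.0472
grasp_force: 20.0
yaw 68.2: tx -4.97 ty 4.81 tz -0.07
yaw 68.5: tx -5.00 ty 4.79 tz -0.07
spin -0.07 pose [0.4396 0.3562 0.1665] [-1.799e+02  1.000e-01  6.820e+01] q7 -63.0 t 15.1 grip 0.0472 20.0
```

```bash
python3 -m pendant '[{"tx":-0.62,"ty":0.6,"tz":0,"spin":0,"claw":1},{"tx":-0.62,"ty":0.6,"tz":0,"spin":0,"claw":1},{"tx":-0.62,"ty":0.6,"tz":0,"spin":0,"claw":1},{"tx":-0.62,"ty":0.6,"tz":0,"spin":0,"claw":1},{"tx":-0.62,"ty":0.6,"tz":0,"spin":0,"claw":1},{"tx":-0.62,"ty":0.6,"tz":0,"spin":0,"claw":1},{"tx":-0.62,"ty":0.6,"tz":0,"spin":0,"claw":1},{"tx":-0.62,"ty":0.6,"tz":0,"spin":0,"claw":1},{"tx":0,"ty":0,"tz":0,"spin":0,"claw":1},{"tx":0,"ty":0,"tz":0,"spin":0,"claw":1}]'
python3 - <<'E'
from h import *
go(.5707,.0361,.0905,68.5)
im=cams.read_camera("wrist"); cv2.imwrite("pics/w4.png",im[:,:,::-1])
E
```

```text
time_s: 16.32
tool_pos: [0.5701, 0.0379, 0.1663]
tool_rot: [-179.8, 0.1, 68.2]
force: [-0.7, 0.9, -2.3]
grip_width: 0.0476
grasp_force: 20.0
yaw 68.2: tx -0.03 ty 0.02 tz 1.52
yaw 68.5: tx -0.03 ty 0.02 tz 1.52
spin -0.07 pose [0.5701 0.0379 0.1663] [-1.798e+02  1.000e-01  6.820e+01] q7 -25.0 t 16.3 grip 0.0476 20.0
```

View pics/w4.png

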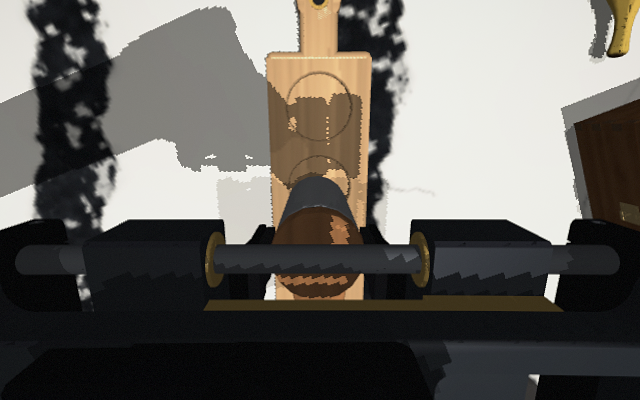

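The wrist view shows the 105 held above the second recess (its rim's far edge is at (319,155) and the canister's far bottom edge at (319,175)), with the next-to-handle recess free at (319,105).

```bash
python3 - <<'E'
from h import *
u=np.array([.367,.93,0])
print(plane("wrist",(319.5,105),.018),plane("wrist",(319,155),.018)-.032*u,plane("wrist",(319,175),.0885)-.024*u)
E
python3 -m pendant '[{"tx":-0.03,"ty":0.02,"tz":0.4,"spin":0,"claw":1},{"tx":0,"ty":0,"tz":0.4,"spin":0,"claw":1},{"tx":0,"ty":0,"tz":0.2,"spin":0,"claw":1},{"tx":0,"ty":0,"tz":0,"spin":0,"claw":1},{"tx":0,"ty":0,"tz":0,"spin":0,"claw":1}]'
```

```text
[0.60356944 0.11474547 0.018     ] [0.57337239 0.03978912 0.018     ] [0.5727057  0.03892416 0.0885    ]
time_s: 17.0
tool_pos: [0.5721, 0.0362, 0.1188]
tool_rot: [179.9, -0.0, 68.3]
force: [0.6, 0.3, -2.1]
grip_width: 0.0473
grasp_force: 20.0
```

```bash
python3 -m pendant '[{"tx":0.02,"ty":-0.02,"tz":0.2,"spin":0,"claw":1},{"tx":0,"ty":0,"tz":0.2,"spin":0,"claw":1},{"tx":0,"ty":0,"tz":0.14,"spin":0,"claw":1},{"tx":0,"ty":0,"tz":0,"spin":0,"claw":1},{"tx":0,"ty":0,"tz":0,"spin":0,"claw":1}]'
```

```text
time_s: 17.62
tool_pos: [0.5711, 0.0369, 0.0909]
tool_rot: [180.0, 0.0, 68.2]
force: [0.2, 0.1, -1.4]
grip_width: 0.0473
grasp_force: 20.0
```

```bash
python3 -m pendant '[{"tx":0,"ty":0,"tz":0.02,"spin":0,"claw":1},{"tx":0,"ty":0,"tz":0,"spin":0,"claw":0.35},{"tx":0,"ty":0,"tz":0,"spin":0,"claw":0.2},{"tx":0,"ty":0,"tz":0,"spin":0,"claw":0},{"tx":0,"ty":0,"tz":0,"spin":0,"claw":0},{"tx":0,"ty":0,"tz":0,"spin":0,"claw":0},{"tx":0,"ty":0,"tz":0,"spin":0,"claw":0}]'
python3 -m pendant '[{"tx":0,"ty":0,"tz":-0.7,"spin":0,"claw":0},{"tx":0,"ty":0,"tz":-0.8,"spin":0,"claw":0},{"tx":0,"ty":0,"tz":-0.8,"spin":0,"claw":0},{"tx":0,"ty":0,"tz":-0.8,"spin":0,"claw":0},{"tx":0,"ty":0,"tz":-0.4,"spin":0,"claw":0},{"tx":0,"ty":0,"tz":0,"spin":0,"claw":0},{"tx":0,"ty":0,"tz":0,"spin":0,"claw":0}]'
python3 - <<'E'
from h import *
go(.4375,-.3445,.26,68.5)
E
```

```text
time_s: 18.5
tool_pos: [0.5711, 0.0371, 0.0901]
tool_rot: [180.0, -0.0, 68.2]
force: [-1.3, -0.2, 0.4]
grip_width: 0.0861
grasp_force: 0.0
time_s: 19.38
tool_pos: [0.5704, 0.037, 0.2638]
tool_rot: [-179.9, 0.1, 68.2]
force: [-0.0, -0.1, -1.2]
grip_width: 0.0871
grasp_force: 0.0
yaw 68.2: tx -8.07 ty 0.36 tz 0.08
yaw 68.5: tx -8.07 ty 0.32 tz 0.08
spin -0.07 pose [0.5704 0.037  0.2638] [-1.799e+02  1.000e-01  6.820e+01] q7 -26.0 t 19.4 grip 0.0871 0.0
```

```bash
python3 -m pendant '[{"tx":-0.9,"ty":0.04,"tz":0,"spin":0,"claw":0},{"tx":-0.9,"ty":0.04,"tz":0,"spin":0,"claw":0},{"tx":-0.9,"ty":0.04,"tz":0,"spin":0,"claw":0},{"tx":-0.9,"ty":0.04,"tz":0,"spin":0,"claw":0},{"tx":-0.9,"ty":0.04,"tz":0,"spin":0,"claw":0},{"tx":-0.9,"ty":0.04,"tz":0,"spin":0,"claw":0},{"tx":-0.9,"ty":0.04,"tz":0,"spin":0,"claw":0},{"tx":-0.9,"ty":0.04,"tz":0,"spin":0,"claw":0},{"tx":-0.87,"ty":0.04,"tz":0,"spin":0,"claw":0},{"tx":0,"ty":0,"tz":0,"spin":0,"claw":0}]'
python3 - <<'E'
from h import *
go(.4375,-.3445,.105,68.5)
im=cams.read_camera("wrist"); hsv=cv2.cvtColor(im,cv2.COLOR_RGB2HSV)
m=cv2.inRange(hsv,(5,110,60),(18,255,255)); m[:,:60]=0
k,l,s,c=cv2.connectedComponentsWithStats(m)
for i in range(1,k):
    if s[i,4]>150: print(s[i],c[i].round(1))
cv2.imwrite("pics/w5.png",im[:,:,::-1])
t=cams.read_camera("top"); cv2.imwrite("pics/t5.png",t[:,:,::-1])
E
```

```text
time_s: 20.62
tool_pos: [0.4348, -0.348, 0.2637]
tool_rot: [-179.9, 0.1, 67.8]
force: [-0.5, 0.7, -0.2]
grip_width: 0.087
grasp_force: 0.0
yaw 67.8: tx 0.09 ty 0.02 tz 3.17
yaw 68.5: tx 0.09 ty 0.02 tz 3.17
spin -0.18 pose [ 0.4348 -0.348   0.2637] [-1.799e+02  1.000e-01  6.780e+01] q7 18.0 t 20.6 grip 0.087 0.0
[262   0  84  12 535] [302.    5.9]
[ 407  136   38   38 1108] [425.5 155. ]
[ 295  163   47   47 1700] [318.1 186.1]
[301 225  33  19 498] [317.3 235.2]
[ 296  273   43   28 1081] [317.3 285.8]
```

View pics/w5.png

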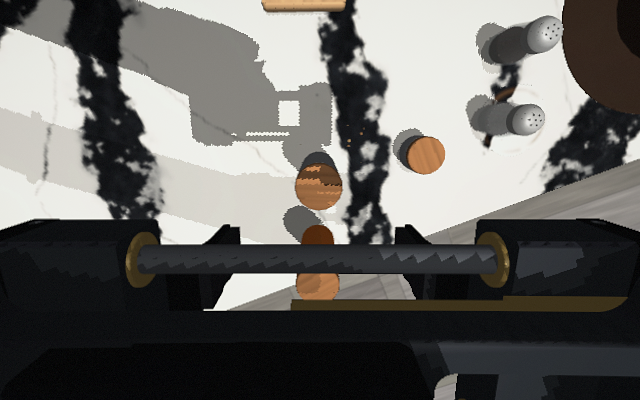

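The wrist view shows the 135's lid at (318,186), the orange decoy behind it at (317,286), the 45's lid at (426,155) and two shakers at upper right.

Run:
```python
from h import *
print(plane("wrist",(318.5,186.5),.135),plane("wrist",(426,155),.045))
t=cv2.imread("pics/t5.png"); m=cv2.inRange(cv2.cvtColor(t,cv2.COLOR_BGR2HSV),(8,160,90),(16,255,255))[150:245,215:365]
k,l,s,c=cv2.connectedComponentsWithStats(m)
for i in range(1,k):
    if s[i,4]>80: print(s[i],c[i]+[215,150])
```

```text
[ 0.4414696  -0.33951437  0.135     ] [ 0.57429506 -0.36924069  0.045     ]
[ 57  26  17  18 235] [280.01276596 184.78723404]
[ 86  40  17  17 234] [309.23504274 198.13247863]
```

```bash
python3 -m pendant '[{"tx":0.13,"ty":0.03,"tz":0.2,"spin":0,"claw":0},{"tx":0,"ty":0,"tz":0.6,"spin":0,"claw":0},{"tx":0,"ty":0,"tz":0.6,"spin":0,"claw":0},{"tx":0,"ty":0,"tz":0.6,"spin":0,"claw":0},{"tx":0,"ty":0,"tz":0.6,"spin":0,"claw":0},{"tx":0,"ty":0,"tz":0.5,"spin":0,"claw":0},{"tx":0,"ty":0,"tz":0,"spin":0,"claw":0},{"tx":0,"ty":0,"tz":0,"spin":0,"claw":0},{"tx":0,"ty":0,"tz":0,"spin":0,"claw":0}]'
python3 - <<'E'
from h import *
go(.439,-.3425,.105,68.5)
print(plane("top",(280,185),.117))
E
```

```text
time_s: 21.85
tool_pos: [0.4429, -0.339, 0.1112]
tool_rot: [179.9, -0.0, 68.3]
force: [-0.1, -0.5, -0.2]
grip_width: 0.0872
grasp_force: 0.0
yaw 68.3: tx -0.09 ty -0.05 tz 0.12
yaw 68.5: tx -0.09 ty -0.05 tz 0.12
spin -0.06 pose [ 0.4429 -0.339   0.1112] [179.9  -0.   68.3] q7 21.0 t 21.9 grip 0.0872 0.0
[0.56936252 0.03793464 0.117     ]
```

```bash
python3 -m pendant '[{"tx":-0.07,"ty":-0.05,"tz":0.1,"spin":0,"claw":0},{"tx":0,"ty":0,"tz":0,"spin":0,"claw":0.3},{"tx":0,"ty":0,"tz":0,"spin":0,"claw":1},{"tx":0,"ty":0,"tz":0,"spin":0,"claw":1},{"tx":0,"ty":0,"tz":0,"spin":0,"claw":1},{"tx":0,"ty":0,"tz":0,"spin":0,"claw":1},{"tx":0,"ty":0,"tz":0,"spin":0,"claw":1},{"tx":0,"ty":0,"tz":0,"spin":0,"claw":1}]' 25
python3 -m pendant '[{"tx":0,"ty":0,"tz":-0.6,"spin":0,"claw":1},{"tx":0,"ty":0,"tz":-0.7,"spin":0,"claw":1},{"tx":0,"ty":0,"tz":-0.7,"spin":0,"claw":1},{"tx":0,"ty":0,"tz":-0.7,"spin":0,"claw":1},{"tx":0,"ty":0,"tz":-0.5,"spin":0,"claw":1},{"tx":0,"ty":0,"tz":0,"spin":0,"claw":1},{"tx":0,"ty":0,"tz":0,"spin":0,"claw":1}]'
python3 - <<'E'
from h import *
go(.600,.111,.26,68.5)
E
```

```text
time_s: 22.85
tool_pos: [0.4385, -0.3412, 0.1051]
tool_rot: [180.0, -0.0, 68.2]
force: [1.1, -0.1, -1.1]
grip_width: 0.0472
grasp_force: 25.0
time_s: 23.72
tool_pos: [0.4376, -0.3406, 0.2634]
tool_rot: [-179.9, -0.0, 68.2]
force: [-0.8, 0.6, -3.4]
grip_width: 0.0472
grasp_force: 25.0
yaw 68.2: tx 9.59 ty -0.33 tz 0.07
yaw 68.5: tx 9.59 ty -0.29 tz 0.07
spin -0.07 pose [ 0.4376 -0.3406  0.2634] [-179.9   -0.    68.2] q7 17.0 t 23.7 grip 0.0472 25.0
```

```bash
python3 -m pendant '[{"tx":0.95,"ty":-0.03,"tz":0,"spin":0,"claw":1},{"tx":0.96,"ty":-0.03,"tz":0,"spin":0,"claw":1},{"tx":0.96,"ty":-0.03,"tz":0,"spin":0,"claw":1},{"tx":0.96,"ty":-0.03,"tz":0,"spin":0,"claw":1},{"tx":0.96,"ty":-0.03,"tz":0,"spin":0,"claw":1},{"tx":0.96,"ty":-0.03,"tz":0,"spin":0,"claw":1},{"tx":0.96,"ty":-0.03,"tz":0,"spin":0,"claw":1},{"tx":0.96,"ty":-0.03,"tz":0,"spin":0,"claw":1},{"tx":0.96,"ty":-0.03,"tz":0,"spin":0,"claw":1},{"tx":0.96,"ty":-0.03,"tz":0,"spin":0,"claw":1}]'
python3 -m pendant '[{"tx":0,"ty":0,"tz":0,"spin":0,"claw":1},{"tx":0,"ty":0,"tz":0,"spin":0,"claw":1},{"tx":0,"ty":0,"tz":0.5,"spin":0,"claw":1},{"tx":0,"ty":0,"tz":0.6,"spin":0,"claw":1},{"tx":0,"ty":0,"tz":0.5,"spin":0,"claw":1},{"tx":0,"ty":0,"tz":0,"spin":0,"claw":1},{"tx":0,"ty":0,"tz":0,"spin":0,"claw":1}]'
python3 - <<'E'
from h import *
go(.601,.111,.1175,68.5)
im=cams.read_camera("wrist"); cv2.imwrite("pics/w6.png",im[:,:,::-1])
E
```

```text
time_s: 24.98
tool_pos: [0.6016, 0.111, 0.2627]
tool_rot: [-179.8, 0.1, 68.2]
force: [1.4, -0.7, -2.3]
grip_width: 0.0473
grasp_force: 25.0
time_s: 25.85
tool_pos: [0.6027, 0.1088, 0.1861]
tool_rot: [179.9, -0.0, 68.2]
force: [0.2, -0.3, -2.0]
grip_width: 0.0472
grasp_force: 25.0
yaw 68.2: tx 0.03 ty -0.05 tz 1.37
yaw 68.5: tx 0.03 ty -0.05 tz 1.37
spin -0.09 pose [0.6027 0.1088 0.1861] [179.9  -0.   68.2] q7 -31.0 t 25.9 grip 0.0472 25.0
```

View pics/w6.png

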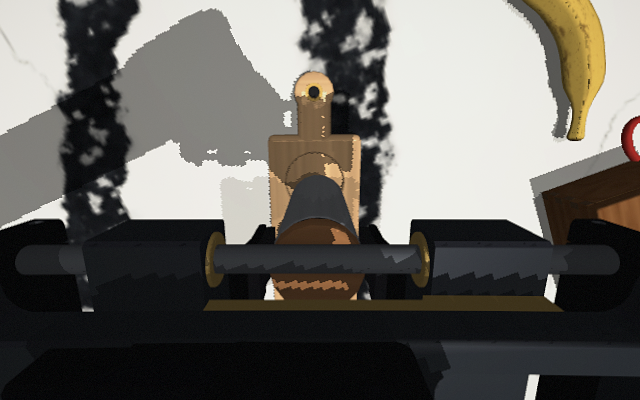

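The wrist view shows the 135 above the recess beside the handle: rim far edge at (316,152), canister bottom far edge at (317,173).

```bash
python3 - <<'E'
from h import *
u=np.array([.367,.93,0])
a=plane("wrist",(316,152),.018)-.032*u;b=plane("wrist",(317,173),.081)-.024*u
print(a,b,a-b); go(.601,.111,.1175,68.5)
E
python3 -m pendant '[{"tx":0.03,"ty":-0.05,"tz":0.4,"spin":0,"claw":1},{"tx":0,"ty":0,"tz":0.4,"spin":0,"claw":1},{"tx":0,"ty":0,"tz":0.2,"spin":0,"claw":1},{"tx":0,"ty":0,"tz":0.0,"spin":0,"claw":1},{"tx":0,"ty":0,"tz":0,"spin":0,"claw":1}]'
```

```text
[0.60457902 0.11244242 0.018     ] [0.60350603 0.10732755 0.081     ] [ 0.00107298  0.00511487 -0.063     ]
yaw 68.2: tx 0.02 ty -0.05 tz 1.38
yaw 68.5: tx 0.02 ty -0.05 tz 1.38
spin -0.08 pose [0.603  0.1091 0.1866] [ 1.799e+02 -1.000e-01  6.820e+01] q7 -31.0 t 25.9 grip 0.0471 25.0
time_s: 26.52
tool_pos: [0.601, 0.112, 0.1358]
tool_rot: [179.9, -0.0, 68.2]
force: [0.3, -0.2, -1.7]
grip_width: 0.0474
grasp_force: 25.0
```

```bash
python3 -m pendant '[{"tx":0.03,"ty":0,"tz":0.15,"spin":0,"claw":1},{"tx":0,"ty":0,"tz":0.12,"spin":0,"claw":1},{"tx":0,"ty":0,"tz":0.09,"spin":0,"claw":1},{"tx":0,"ty":0,"tz":0,"spin":0,"claw":1},{"tx":0,"ty":0,"tz":0,"spin":0,"claw":1}]'
```

```text
time_s: 27.15
tool_pos: [0.6011, 0.1136, 0.1173]
tool_rot: [180.0, -0.0, 68.2]
force: [-1.0, 1.5, -0.1]
grip_width: 0.0471
grasp_force: 25.0
```

```bash
python3 -m pendant '[{"tx":0,"ty":0,"tz":0,"spin":0,"claw":0.38},{"tx":0,"ty":0,"tz":0,"spin":0,"claw":0.25},{"tx":0,"ty":0,"tz":0,"spin":0,"claw":0},{"tx":0,"ty":0,"tz":0,"spin":0,"claw":0},{"tx":0,"ty":0,"tz":0,"spin":0,"claw":0},{"tx":0,"ty":0,"tz":0,"spin":0,"claw":0}]'
python3 -m pendant '[{"tx":0,"ty":0,"tz":-0.7,"spin":0,"claw":0},{"tx":0,"ty":0,"tz":-0.8,"spin":0,"claw":0},{"tx":0,"ty":0,"tz":-0.8,"spin":0,"claw":0},{"tx":0,"ty":0,"tz":-0.6,"spin":0,"claw":0},{"tx":0,"ty":0,"tz":0,"spin":0,"claw":0},{"tx":0,"ty":0,"tz":0,"spin":0,"claw":0}]'
python3 - <<'E'
from h import *
go(.572,-.371,.26,90)
E
```

```text
time_s: 27.9
tool_pos: [0.601, 0.1134, 0.1171]
tool_rot: [180.0, -0.0, 68.2]
force: [-0.1, 0.3, -0.5]
grip_width: 0.0857
grasp_force: 0.0
time_s: 28.65
tool_pos: [0.6005, 0.1133, 0.2611]
tool_rot: [-179.9, 0.0, 68.2]
force: [0.2, -0.3, -0.8]
grip_width: 0.0871
grasp_force: 0.0
yaw 68.2: tx -9.21 ty 3.06 tz 0.02
yaw 90.0: tx -9.69 ty -0.57 tz 0.02
spin -5.44 pose [0.6005 0.1133 0.2611] [-179.9    0.    68.2] q7 -32.0 t 28.6 grip 0.0871 0.0
```

```bash
python3 -m pendant '[{"tx":-0.92,"ty":0.3,"tz":0,"spin":0,"claw":0},{"tx":-0.92,"ty":0.31,"tz":0,"spin":0,"claw":0},{"tx":-0.92,"ty":0.31,"tz":0,"spin":0,"claw":0},{"tx":-0.92,"ty":0.31,"tz":0,"spin":0,"claw":0},{"tx":-0.92,"ty":0.31,"tz":0,"spin":0,"claw":0},{"tx":-0.92,"ty":0.31,"tz":0,"spin":0,"claw":0},{"tx":-0.92,"ty":0.31,"tz":0,"spin":0,"claw":0},{"tx":-0.92,"ty":0.31,"tz":0,"spin":0,"claw":0},{"tx":-0.92,"ty":0.3,"tz":0,"spin":0,"claw":0},{"tx":-0.92,"ty":0.3,"tz":0,"spin":0,"claw":0}]'
python3 -m pendant '[{"tx":0,"ty":0,"tz":0,"spin":1,"claw":0},{"tx":0,"ty":0,"tz":0,"spin":1,"claw":0},{"tx":0,"ty":0,"tz":0,"spin":1,"claw":0},{"tx":0,"ty":0,"tz":0,"spin":1,"claw":0},{"tx":0,"ty":0,"tz":0,"spin":1,"claw":0},{"tx":0,"ty":0,"tz":0,"spin":1,"claw":0},{"tx":0,"ty":0,"tz":0,"spin":1,"claw":0},{"tx":0,"ty":0,"tz":0,"spin":1,"claw":0},{"tx":0,"ty":0,"tz":0,"spin":1,"claw":0},{"tx":0,"ty":0,"tz":0,"spin":0,"claw":0}]'
python3 - <<'E'
from h import *
im=cams.read_camera("wrist"); hsv=cv2.cvtColor(im,cv2.COLOR_RGB2HSV)
m=cv2.inRange(hsv,(5,110,60),(18,255,255)); m[:,:60]=0
k,l,s,c=cv2.connectedComponentsWithStats(m)
for i in range(1,k):
    if s[i,4]>150: print(s[i],c[i].round(1),plane("wrist",c[i],.045).round(4))
go(.572,-.371,.026)
t=cams.read_camera("top"); m=cv2.inRange(cv2.cvtColor(t,cv2.COLOR_RGB2HSV),(8,160,90),(16,255,255))[150:245,215:365]
cv2.imwrite("pics/t6.png",t[:,:,::-1])
k,l,s,c=cv2.connectedComponentsWithStats(m)
for i in range(1,k):
    if s[i,4]>80: print(s[i],c[i]+[215,150])
E
```

```text
time_s: 29.9
tool_pos: [0.5722, -0.3716, 0.26]
tool_rot: [-179.8, -0.0, 68.2]
force: [0.7, 0.2, -0.9]
grip_width: 0.0871
grasp_force: 0.0
time_s: 31.15
tool_pos: [0.5724, -0.3703, 0.2602]
tool_rot: [-179.9, 0.1, 32.3]
force: [1.0, 0.3, -0.4]
grip_width: 0.0868
grasp_force: 0.0
[  60    0  119  157 5784] [108.8  78.7] [ 0.5413 -0.1047  0.045 ]
[302 161  36  37 984] [320.2 178.7] [ 0.5733 -0.375   0.045 ]
[278 279  34  31 676] [293.7 293.1] [ 0.4174 -0.4303  0.045 ]
yaw 32.3: tx -0.02 ty 0.01 tz 4.69
yaw 32.3: tx -0.02 ty 0.01 tz 4.69
spin 0.0 pose [ 0.5725 -0.3703  0.2605] [-1.799e+02  1.000e-01  3.230e+01] q7 -16.0 t 31.2 grip 0.0873 0.0
[ 27  13  18  18 238] [250.60084034 171.27731092]
[ 57  26  17  18 234] [279.94444444 184.87179487]
[ 86  40  17  17 224] [309.24107143 198.125     ]
```

```bash
python3 -m pendant '[{"tx":-0.06,"ty":0.06,"tz":0.6,"spin":0,"claw":0},{"tx":0,"ty":0,"tz":0.7,"spin":0,"claw":0},{"tx":0,"ty":0,"tz":0.7,"spin":0,"claw":0},{"tx":0,"ty":0,"tz":0.7,"spin":0,"claw":0},{"tx":0,"ty":0,"tz":0.7,"spin":0,"claw":0},{"tx":0,"ty":0,"tz":0.6,"spin":0,"claw":0},{"tx":0,"ty":0,"tz":0,"spin":0,"claw":0},{"tx":0,"ty":0,"tz":0,"spin":0,"claw":0},{"tx":0,"ty":0,"tz":0,"spin":0,"claw":0}]'
python3 - <<'E'
from h import *
go(.5715,-.3745,.027)
print(plane("top",(250.6,171.3),.147))
E
```

```text
time_s: 32.38
tool_pos: [0.573, -0.3756, 0.0639]
tool_rot: [179.9, -0.1, 32.2]
force: [-0.5, -0.5, -0.1]
grip_width: 0.087
grasp_force: 0.0
yaw 32.2: tx -0.01 ty -0.03 tz 0.74
yaw 32.2: tx -0.01 ty -0.03 tz 0.74
spin 0.0 pose [ 0.573  -0.3756  0.0639] [ 1.799e+02 -1.000e-01  3.220e+01] q7 -12.0 t 32.4 grip 0.087 0.0
[0.59871871 0.11121009 0.147     ]
```

```bash
python3 -m pendant '[{"tx":-0.01,"ty":-0.02,"tz":0.3,"spin":0,"claw":0},{"tx":0,"ty":0,"tz":0.25,"spin":0,"claw":0},{"tx":0,"ty":0,"tz":0.15,"spin":0,"claw":0},{"tx":0,"ty":0,"tz":0,"spin":0,"claw":0},{"tx":0,"ty":0,"tz":0,"spin":0,"claw":0}]'
```

```text
time_s: 33.0
tool_pos: [0.5712, -0.3745, 0.0272]
tool_rot: [180.0, -0.0, 32.2]
force: [-0.4, 0.1, 1.3]
grip_width: 0.0872
grasp_force: 0.0
```

```bash
python3 -m pendant '[{"tx":0,"ty":0,"tz":0,"spin":0,"claw":0.3},{"tx":0,"ty":0,"tz":0,"spin":0,"claw":1},{"tx":0,"ty":0,"tz":0,"spin":0,"claw":1},{"tx":0,"ty":0,"tz":0,"spin":0,"claw":1},{"tx":0,"ty":0,"tz":0,"spin":0,"claw":1},{"tx":0,"ty":0,"tz":0,"spin":0,"claw":1},{"tx":0,"ty":0,"tz":0,"spin":0,"claw":1}]' 20
python3 -m pendant '[{"tx":0,"ty":0,"tz":-0.6,"spin":0,"claw":1},{"tx":0,"ty":0,"tz":-0.7,"spin":0,"claw":1},{"tx":0,"ty":0,"tz":-0.7,"spin":0,"claw":1},{"tx":0,"ty":0,"tz":-0.4,"spin":0,"claw":1},{"tx":0,"ty":0,"tz":0,"spin":0,"claw":1},{"tx":0,"ty":0,"tz":0,"spin":0,"claw":1}]'
python3 - <<'E'
from h import *
go(.511,-.115,.15,68.4)
E
```

```text
time_s: 33.88
tool_pos: [0.5711, -0.3743, 0.0271]
tool_rot: [180.0, -0.0, 32.2]
force: [0.4, 0.4, 0.2]
grip_width: 0.0464
grasp_force: 19.9
time_s: 34.62
tool_pos: [0.5704, -0.3736, 0.1453]
tool_rot: [-179.9, 0.1, 32.2]
force: [0.3, 0.5, -1.1]
grip_width: 0.0463
grasp_force: 19.9
yaw 32.2: tx 1.75 ty -5.01 tz -0.09
yaw 68.4: tx 4.37 ty -3.01 tz -0.09
spin -9.04 pose [ 0.5704 -0.3736  0.1453] [-1.799e+02  1.000e-01  3.220e+01] q7 -14.0 t 34.6 grip 0.0463 19.9
```

```bash
python3 -m pendant '[{"tx":0,"ty":0,"tz":0,"spin":-1,"claw":1},{"tx":0,"ty":0,"tz":0,"spin":-1,"claw":1},{"tx":0,"ty":0,"tz":0,"spin":-1,"claw":1},{"tx":0,"ty":0,"tz":0,"spin":-1,"claw":1},{"tx":0,"ty":0,"tz":0,"spin":-1,"claw":1},{"tx":0,"ty":0,"tz":0,"spin":-1,"claw":1},{"tx":0,"ty":0,"tz":0,"spin":-1,"claw":1},{"tx":0,"ty":0,"tz":0,"spin":-1,"claw":1},{"tx":0,"ty":0,"tz":0,"spin":-1,"claw":1}]'
python3 -m pendant '[{"tx":0.62,"ty":-0.43,"tz":0,"spin":0,"claw":1},{"tx":0.62,"ty":-0.43,"tz":0,"spin":0,"claw":1},{"tx":0.62,"ty":-0.43,"tz":0,"spin":0,"claw":1},{"tx":0.62,"ty":-0.43,"tz":0,"spin":0,"claw":1},{"tx":0.62,"ty":-0.43,"tz":0,"spin":0,"claw":1},{"tx":0.62,"ty":-0.43,"tz":0,"spin":0,"claw":1},{"tx":0.62,"ty":-0.43,"tz":0,"spin":0,"claw":1},{"tx":0,"ty":0,"tz":0.3,"spin":0,"claw":1},{"tx":0,"ty":0,"tz":0,"spin":0,"claw":1},{"tx":0,"ty":0,"tz":0,"spin":0,"claw":1}]'
python3 - <<'E'
from h import *
go(.511,-.114,.0395,68.4)
im=cams.read_camera("wrist"); cv2.imwrite("pics/w7.png",im[:,:,::-1])
E
```

```text
time_s: 35.75
tool_pos: [0.5702, -0.3735, 0.1447]
tool_rot: [-179.8, -0.0, 68.4]
force: [0.1, 0.2, -1.0]
grip_width: 0.0463
grasp_force: 19.9
time_s: 37.0
tool_pos: [0.5114, -0.1183, 0.1316]
tool_rot: [-180.0, 0.1, 68.1]
force: [-0.1, 0.2, -1.1]
grip_width: 0.0462
grasp_force: 20.0
yaw 68.1: tx 0.08 ty -0.04 tz 1.84
yaw 68.4: tx 0.08 ty -0.04 tz 1.84
spin -0.07 pose [ 0.5114 -0.1183  0.1316] [-1.80e+02  1.00e-01  6.81e+01] q7 -9.0 t 37.0 grip 0.0462 20.0
```

View pics/w7.png

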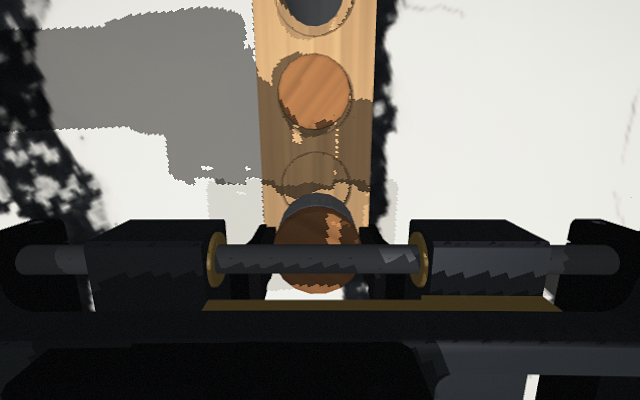

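The wrist view shows the 45 held over the last recess (rim far edge (316,151), canister bottom far edge (316,194)), with the 75 standing ahead at (315,92).

```bash
python3 - <<'E'
from h import *
u=np.array([.37,.93,0])
a=plane("wrist",(316,151),.018)-.032*u;b=plane("wrist",(316,194),.1045)-.024*u
print(a,b,a-b)
E
python3 -m pendant '[{"tx":0.06,"ty":-0.04,"tz":0.4,"spin":0,"claw":1},{"tx":0,"ty":0,"tz":0.4,"spin":0,"claw":1},{"tx":0,"ty":0,"tz":0.4,"spin":0,"claw":1},{"tx":0,"ty":0,"tz":0.2,"spin":0,"claw":1},{"tx":0,"ty":0,"tz":0,"spin":0,"claw":1},{"tx":0,"ty":0,"tz":0,"spin":0,"claw":1}]'
```

```text
[ 0.51513293 -0.10983017  0.018     ] [ 0.51080166 -0.12118085  0.1045    ] [ 0.00433127  0.01135068 -0.0865    ]
time_s: 37.8
tool_pos: [0.5117, -0.1138, 0.0629]
tool_rot: [179.9, -0.0, 68.2]
force: [-0.1, -0.4, -0.6]
grip_width: 0.0466
grasp_force: 20.0
```

```bash
python3 -m pendant '[{"tx":0.04,"ty":0.01,"tz":0.2,"spin":0,"claw":1},{"tx":0,"ty":0,"tz":0.15,"spin":0,"claw":1},{"tx":0,"ty":0,"tz":0.12,"spin":0,"claw":1},{"tx":0,"ty":0,"tz":0,"spin":0,"claw":1},{"tx":0,"ty":0,"tz":0,"spin":0,"claw":1}]'
```

```text
time_s: 38.42
tool_pos: [0.5122, -0.1117, 0.0385]
tool_rot: [-180.0, -0.0, 68.2]
force: [-0.9, 0.5, 0.9]
grip_width: 0.0469
grasp_force: 20.1
```

```bash
python3 -m pendant '[{"tx":0,"ty":0,"tz":0,"spin":0,"claw":0.38},{"tx":0,"ty":0,"tz":0,"spin":0,"claw":0.25},{"tx":0,"ty":0,"tz":0,"spin":0,"claw":0},{"tx":0,"ty":0,"tz":0,"spin":0,"claw":0},{"tx":0,"ty":0,"tz":0,"spin":0,"claw":0},{"tx":0,"ty":0,"tz":0,"spin":0,"claw":0}]'
python3 -m pendant '[{"tx":0,"ty":0,"tz":-0.8,"spin":0,"claw":0},{"tx":0,"ty":0,"tz":-0.8,"spin":0,"claw":0},{"tx":0,"ty":0,"tz":-0.8,"spin":0,"claw":0},{"tx":0,"ty":0,"tz":-0.8,"spin":0,"claw":0},{"tx":0,"ty":0,"tz":-0.8,"spin":0,"claw":0},{"tx":-0.9,"ty":0,"tz":0,"spin":0,"claw":0},{"tx":-0.9,"ty":0,"tz":0,"spin":0,"claw":0},{"tx":-0.9,"ty":0,"tz":0,"spin":0,"claw":0},{"tx":-0.9,"ty":0,"tz":0,"spin":0,"claw":0},{"tx":0,"ty":0,"tz":0,"spin":0,"claw":0}]'
python3 - <<'E'
from h import *
t=cams.read_camera("top"); m=cv2.inRange(cv2.cvtColor(t,cv2.COLOR_RGB2HSV),(8,160,90),(16,255,255))[150:245,215:365]
k,l,s,c=cv2.connectedComponentsWithStats(m); z=iter((.147,.117,.087,.057))
P0=np.array([.5554,-.0013]);u=np.array([.367,.930]);v=np.array([-.93,.367])
for i in range(1,k):
    if s[i,4]>80:
        q=plane("top",c[i]+[215,150],next(z))[:2]; print(s[i],q.round(4),((q-P0)@u).round(4),((q-P0)@v).round(4))
b=cams.read_camera("scene")
cv2.imwrite("pics/f1.png",np.vstack([cv2.resize(t[110:250,140:460],None,fx=2,fy=2,interpolation=2),cv2.resize(b[100:275,250:410],None,fx=4,fy=4)[:300*1,:640]])[:,:,::-1])
E
```

```text
time_s: 39.17
tool_pos: [0.5123, -0.1117, 0.0386]
tool_rot: [180.0, -0.0, 68.2]
force: [-0.4, -0.4, 0.5]
grip_width: 0.0858
grasp_force: 0.0
time_s: 40.42
tool_pos: [0.4431, -0.2831, 0.2389]
tool_rot: [180.0, 0.1, 67.8]
force: [-0.1, -0.1, 0.8]
grip_width: 0.0869
grasp_force: 0.0
[ 27  13  18  17 243] [0.5992 0.1113] 0.1208 0.0006
[ 57  26  17  18 236] [0.57  0.038] 0.0419 0.0008
[ 86  40  17  17 231] [ 0.5399 -0.0382] -0.04 0.0009
[114  53  17  17 215] [ 0.5108 -0.1123] -0.1196 0.0007
```

View pics/f1.png

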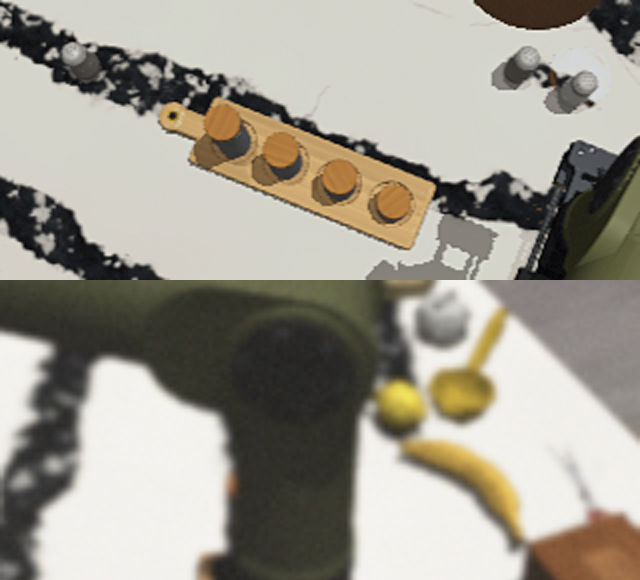

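The final picture shows all four upright in their recesses, tallest by the handle, at (222,122), (281,150), (339,176) and (391,202). All are within about 2 mm of centre, the shakers have not moved, and the gripper is clear.

```bash
python3 -c "
from cell import env
print(env.sign_off())"
```

```text
the job is handed in; nothing more can be done
None
```

The job is handed in: the four canisters stand upright in the board's recesses in height order, tallest next to the handle, each about 2 mm or less from its recess centre by the top camera, with the shakers where they stood; `sign_off` returned no verdict.

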